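Lock the stage carriage with its locking pin

TASK

Lock the translation stage for transport: take the locking pin with the straight cylindrical knob out of the rack, put it through the slot in the stage's cover and feel along the slot until its tip finds the hole in the carriage hidden underneath, then push the pin fully home so its collar sits on the cover, and let go. Leave the ball-headed pin in the rack and do not knock over the glue bottle.

Things in the scene. Friction and masses are not known exactly. Their poses are not given: they have to be found in the camera images.
- stage: aluminium stage housing, fixed to the bench: base 90 x 200 x 8 mm (x, y, z), body 64 x 184 mm, flat top 72 mm above the bench. Origin: centre of the underside. Its y axis runs along the housing and its slot. At the +y end a dark drum sticks out, its end 130 mm from the origin, 30 mm above the bench
- stage_slot (a point): centre of the slot's mouth on top of the cover, 72 mm above the bench, axes as the housing's. The slot is 15 mm wide (x) and 71 mm long (y) with upright walls, through the 30 mm thick cover
- carriage_top (a point): point straight under the slot's middle on the flat top of the hidden carriage, 40 mm above the bench (2 mm under the cover). The matt black carriage is immovable, 30 mm thick and fills the whole slot from below. It has one upright hole, 14.5 mm in diameter and 26 mm deep, with a 1.5 mm chamfer, centred across the slot but anywhere within 22 mm of this point along y, either way; where is not reported
- rack: dark steel pin rack, a block 130 x 56 x 56 mm (x, y, z) fixed to the bench, with two upright through holes on its x axis at x = -35 mm and x = +35 mm (both 18.5 mm in diameter); each holds one pin standing upright (which is where varies), its collar on the rack's top. Origin: centre of the underside.
- lock_pin: loose locking pin, 103 mm long, 150 g give or take: steel shank 12 mm in diameter and 52 mm long with a tapered tip (7 mm at the end, over 4 mm), collar 29 mm in diameter and 5 mm thick, then a dark straight cylindrical knob 22 mm in diameter and 46 mm long with two thin bright rings. Origin: tip of the shank; z runs up along the pin to the knob. Seated, its tip is 20 mm above the bench.
- lock_pin_grip (a point): on the locking pin's axis, 83 mm above its tip, 26 mm above the collar's top: the place to grasp the knob
- lock_pin_seat (a point): centre of the underside of the locking pin's collar, 52 mm above its tip; it comes to rest on the cover when the pin is home
- ball_pin: the other loose pin in the rack, told by its 34 mm ball head; its shank of 17 mm is too thick for the slot. Origin: tip of the shank
- ball_pin_centre (a point): on the ball-headed pin's axis, 50 mm above its tip
- glue_bottle_centre (a point): centre of the standing blue plastic bottle with a white cap, 40 mm in diameter, 86 mm high (z along its height)
Mind the look-alikes: they are no part of the job. Leave any orange or turquoise look-alike of the lock_pin alone.

How it is judged:
On the way, in this order (a step that is already met when the one before it is completed fails the run):
1. the locking pin is drawn clear out of the rack (height (world z) of lock_pin above 0.062 m), for 0.1 s.
2. the locking pin's tip is inside the slot (z of lock_pin in the frame of stage_slot below -0.012 m and x of lock_pin_seat in the frame of stage_slot between -0.012 and 0.012 m and y of lock_pin_seat in the frame of stage_slot between -0.04 and 0.04 m), for 0.1 s.
At the end, for the whole second after the job is handed in: the locking pin stands upright (within 0.08 rad) in the stage's slot and in the carriage hole below it, its collar within 3 mm of the cover's top, at rest and released (z of lock_pin_seat in the frame of stage_slot between -0.004 and 0.003 m and x of lock_pin_seat in the frame of stage_slot between -0.004 and 0.004 m and y of lock_pin_seat in the frame of stage_slot between -0.03 and 0.03 m and angle between lock_pin_seat's own z axis and vertical below 0.08 rad and linear speed of lock_pin below 0.02 m/s); the robot touches nothing.
It fails at once if the ball-headed pin is moved more than 20 mm (distance of ball_pin_centre from where it was at the start of the episode above 0.02 m).
It fails at once if the glue bottle is knocked over (angle between glue_bottle_centre's own z axis and vertical above 0.5 rad).
It also fails if it takes over 51 s, if anything falls off the work surface, if the arm or the gripper's body presses on something with over 40 N, if the wrist force passes 120 N, or if a joint passes its speed limit or range.

ROBOT

A 7-joint arm with a two-finger parallel gripper is mounted at the origin on a cart in front of the work surface, level with it; the furniture and walls round the work are solid. World frame = base frame: x ahead of the robot, y to its left, z up, the work surface at z = 0. Lengths are in m, angles in rad, forces in N, time in s.
With the tool pointing down it reaches from about 0.35 to 0.9 m from the base axis. Payload 8.1 kg.
Tool frame: the origin (TCP) lies on the centre line of the jaws, within the pads' length; the fingertips stand 19 mm ahead of it and the grasp point (between the pads) is the TCP; z points along the fingers, y is the direction in which the jaws open and shut (so a half turn about z gives the same grasp; the last joint's range is limited). The gripper opens to 92 mm and grips with 3 to 60 N. Pads are 19 mm wide; open, the fingers measure 130 mm over their backs; the gripper's body (75 mm by 190 mm) begins 47 mm behind the grasp point.
Start: joints at [-1.334, 0.434, 0.025, 1.573, -0.012, 1.134, -0.075], TCP at [0.208, 0.589, 0.246] pointing down, gripper open.
Joint ranges: [-2.62, 2.62], [-0.44, 2.09], [-1.27, 1.32], [0.08, 2.57], [-1.32, 4.46], [0.12, 2], [-2.74, 2.74]. Speed limits (rad/s): [2.22, 2.22, 3.01, 3.01, 3.14, 3.14, 3.14].

INTERFACE

Orientations are given as a rotation vector (axis times angle).
In Python, from cell import monitor, imaging, workorder, outline_of gives the robot as it stands.
- The arm moves only by the tool move_arm, never from a script. Its argument "series" is a list of rows, each a list of 6 numbers: the shift along the world's x, y, z in cm, then the turn, a rotation vector about the world's x, y, z in degrees. A call has 1 to 8 rows; each row shifts and turns the commanded pose from where the row before left it; what a row does not reach is not made up. A row lasts 1/10 s, in which the tool goes at most 50 mm and 8.59 degrees, less where a joint would pass 70% of its speed; a pose out of reach is approached as far as the arm can. A call with a gripper value outside its range is refused whole. "grip" is the opening, from 0 (shut) to 1 (fully open), set as the call begins (left out, the last holds). The fingers move at their own pace and stop on an object; "force" is the grip in N (left out, the last holds). Time passes only in rows, so rows that do not move let the fingers close. It gives the time, the measured TCP pose, the force and the opening at its end, in the units of the state.
- monitor.observe(): the state, without advancing time (a new reading comes with each control period).
- imaging.get_image(name): name is "side" or "top" or "wrist"; returns a dict with "color" (384x512x3 uint8, red, green, blue), "fx", "fy", "cx", "cy" (pixels), "dist_coeffs" ([k1, k2, p1, p2, k3] as OpenCV has them; the pictures are not rectified), "rvec" (rotation vector, rad) and "tvec" (3), from world to camera coordinates, as OpenCV has them; the wrist camera has in their place "mount" (4x4, takes a point from camera to tool coordinates, whose origin is the TCP and whose axes are the flange's). Camera axes: x right, y down, z forward; pixel columns grow to the right and rows downward; lengths in m; the calibration is good to about 2 mm. A picture is of the moment at which its call begins: read the wrist's pose just before it. There is no depth.
- workorder.sign_off(): hands the job in, once; it reports no verdict.
Trained networks look in the newest picture that a camera, given by its name, has taken for a name from the list of things; names that differ only in an ending like _2 or _b are one class to them, and where a whole thing is asked for, a point or a joint stands for the part that bears it (a point fixed in the world has none). Each returns a list of dicts, best first, with "p" (0 to 1); they miss things now and then, are a little off and sometimes report something else, mostly with a low value. They report only what shows in the picture. A call takes as long as a camera call. They do not tell look-alikes from the thing itself.
- outline_of(camera, thing): "mask" (384x512 bool, what is visible of it) and "rect" ([left, top, width, height] in pixels, round what is visible of it).
The state is a dict: "clock": time; "joints": joint angles; "dq": joint speeds; "joint_efforts": joint torques, N m; "position": TCP position; "ee_rot": TCP orientation; "force": force on the tool from outside, world axes, zero at the start; "ft_torque": the same for the moment, N m; "width": opening from 0.0 (shut) to 1.0 (fully open).
Only numpy, scipy, OpenCV 4.12 (cv2) and the standard library are available. Lean on these libraries where they do the work, as an engineer would, in place of code of your own. Each camera call takes 0.05 s, during which the arm holds its last target. There are 200 camera calls.

## Working session

There is one attempt and no reset: what is moved stays moved. The work goes in short steps, Python scripts to look and compute and a tool call to move; the robot and the scene stay as the last step left them, time stands still between calls to the robot, and variables do not carry over. Pictures are saved under pics/ and viewed, about 8 in all and at most 12, crops included, and the job is handed in when it is done.

Besides the shell and the picture viewer there is one more tool, called after ">>>" in YAML: its name, and indented under it one key for each argument. move_arm: Moves the arm, as the interface text tells. Its arguments: {"type":"object","properties":{"series":{"type":"array"},"grip":{"type":"number"},"force":{"type":"number"}},"required":["series"]}

```bash
mkdir -p pics
cat > h.py <<'E'
import numpy as np, cv2
from cell import monitor, imaging, workorder, outline_of
def cam(n):
    s=monitor.observe(); im=imaging.get_image(n)
    K=np.array([[im['fx'],0,im['cx']],[0,im['fy'],im['cy']],[0,0,1.]]); d=np.array(im['dist_coeffs'],float)
    if 'rvec' in im and im.get('rvec') is not None:
        R=cv2.Rodrigues(np.array(im['rvec'],float))[0]; t=np.array(im['tvec'],float).ravel()
    else:
        T=np.eye(4); T[:3,:3]=cv2.Rodrigues(np.array(s['ee_rot'],float))[0]; T[:3,3]=s['position']
        M=np.linalg.inv(T@np.array(im['mount'])); R=M[:3,:3]; t=M[:3,3]
    return dict(img=im['color'],K=K,d=d,R=R,t=t)
def onz(c,px,z):
    p=cv2.undistortPoints(np.array(px,float).reshape(-1,1,2),c['K'],c['d']).reshape(-1,2)
    r=np.c_[p,np.ones(len(p))]@c['R']; o=-c['R'].T@c['t']
    return o+r*((z-o[2])/r[:,2])[:,None]
def proj(c,P):
    return cv2.projectPoints(np.array(P,float).reshape(-1,1,3),cv2.Rodrigues(c['R'])[0],c['t'],c['K'],c['d'])[0].reshape(-1,2)
def save(c,name,crop=None,s=1):
    i=c['img'][...,::-1]
    if crop: x,y,w,h=crop; i=i[y:y+h,x:x+w]
    cv2.imwrite('pics/'+name,cv2.resize(i,None,fx=s,fy=s,interpolation=cv2.INTER_CUBIC))
E
python3 - <<'E'
from h import *
print(monitor.observe())
ims=[]
for n in ('top','side'):
    c=cam(n); ims.append(c['img'][...,::-1])
    print(n,'campos',(-c['R'].T@c['t']).round(3))
    for t in ('stage','rack','lock_pin','ball_pin','glue_bottle_centre'):
        for o in outline_of(n,t)[:4]: print(t,round(o['p'],2),o['rect'])
    save(c,n+'1.png',s=1.5)
E
```

```text
{'clock': 0.0, 'joints': array([-1.33357701,  0.43524737,  0.02499896,  1.57417318, -0.01160189,
        1.13396345, -0.0750979 ]), 'dq': array([ 0.00011211,  0.00080469,  0.00064061,  0.00122125, -0.00217963,
       -0.00344295, -0.00112095]), 'joint_efforts': array([ 1.52048106e-03, -6.67865038e+01,  9.85623635e-01, -3.14449346e+01,
       -6.04663719e-02,  4.29621502e-02,  1.73947656e-04]), 'position': array([0.20822033, 0.58875355, 0.24490067]), 'ee_rot': array([-5.31345486e-01, -3.09620908e+00,  2.57879136e-03]), 'force': array([-0.4518125 ,  0.35939761,  0.50423134]), 'ft_torque': array([ 0.04416256, -0.00293316,  0.01655409]), 'width': 1.003656144063988}
top campos [0.307 0.185 1.18 ]
stage 0.86 [277.0, 165.4, 79.4, 32.2]
rack 0.9 [195.7, 162.7, 32.2, 53.8]
lock_pin 0.65 [254.2, 201.6, 8.4, 11.8]
lock_pin 0.43 [208.1, 193.5, 12.8, 15.0]
glue_bottle_centre 0.7 [163.2, 129.8, 15.3, 17.6]
side campos [0.631 0.651 0.807]
stage 0.95 [191.5, 90.1, 54.3, 82.3]
rack 0.88 [227.3, 209.0, 73.5, 61.6]
lock_pin 0.87 [264.6, 157.3, 13.8, 31.4]
lock_pin 0.75 [275.4, 207.6, 10.4, 22.9]
lock_pin 0.54 [334.3, 167.8, 14.5, 34.3]
lock_pin 0.29 [228.4, 211.2, 70.3, 58.1]
ball_pin 0.6 [239.7, 223.4, 15.4, 21.9]
ball_pin 0.42 [227.6, 211.8, 73.1, 57.2]
```

View pics/top1.png

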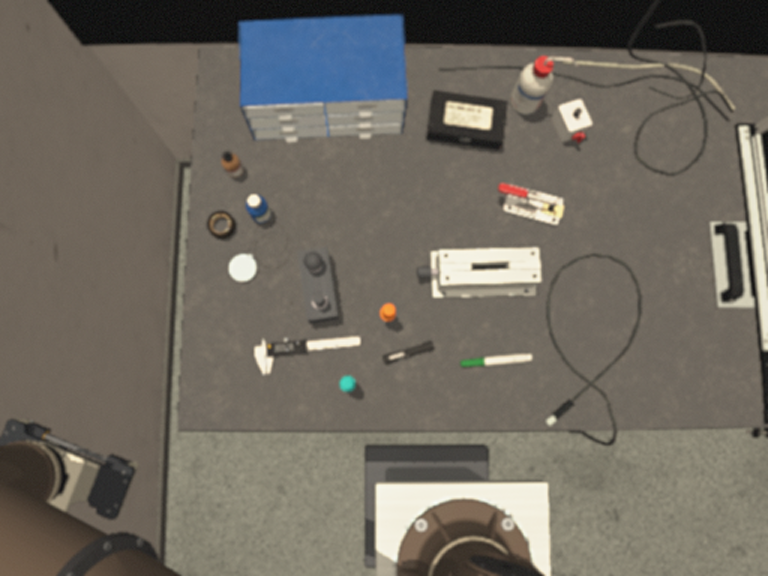

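View pics/side1.png

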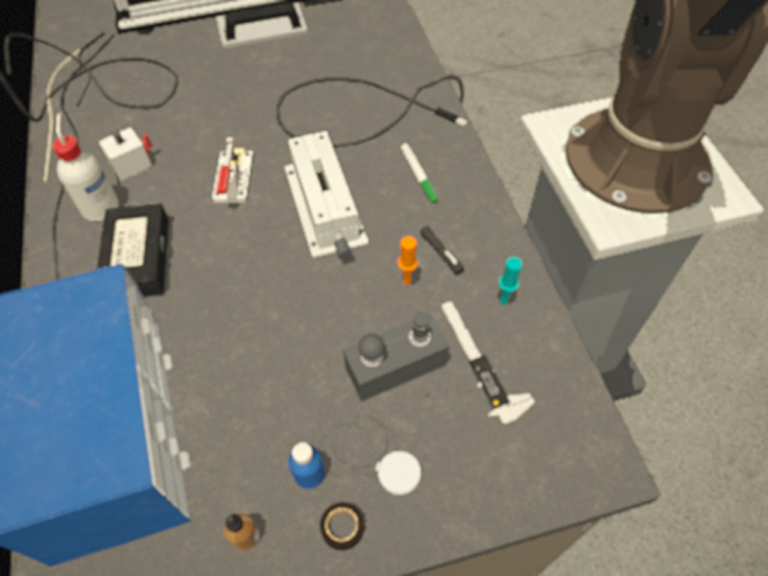

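The pin I want stands in the rack: straight dark knob, near end, at top (214,201) and side (280,219). Possible confusions are the ball pin in the same rack at top (209,175) and side (247,232), the orange look-alike at top (259,208) and side (272,172), and the turquoise one at top (231,255) and side (341,184). The marker and the pen are not in question. I'll check the choice in one crop while measuring.

```bash
cat > fit.py <<'E'
from h import *
from scipy.optimize import minimize
def boxpts(lx,ly,z0,z1): return np.array([[sx*lx/2,sy*ly/2,z] for sx in(-1,1) for sy in(-1,1) for z in(z0,z1)])
def sil(c,parts,p):
    m=np.zeros(c['img'].shape[:2],np.uint8); S=16
    cs,sn=np.cos(p[2]),np.sin(p[2]); R=np.array([[cs,-sn,0],[sn,cs,0],[0,0,1]])
    for P in parts:
        q=proj(c,P@R.T+[p[0],p[1],0])
        h=cv2.convexHull((q*S).astype(np.float32)).astype(np.int32)
        cv2.fillConvexPoly(m,h,255,cv2.LINE_AA,4)
    return m/255.
def fit(views,parts,p0):
    sc=np.array([.01,.01,.1])
    f=lambda u:sum(1-np.minimum(a:=sil(c,parts,p0+u*sc),m).sum()/np.maximum(a,m).sum() for c,m in views)
    best=None
    for i in range(3):
        r=minimize(f,np.zeros(3) if best is None else best.x,method='Nelder-Mead',options=dict(initial_simplex=(0 if best is None else best.x)+np.array([[0,0,0],[2,0,0],[0,2,0],[0,0,1.5]])))
        best=r
    return p0+best.x*sc,best.fun
STAGE=[boxpts(90,200,0,8)/1000,boxpts(64,184,8,72)/1000,(boxpts(24,40,18,42)+[0,110,0])/1000]
RACK=[boxpts(130,56,0,56)/1000]
def cyl(r,z0,z1,x=0):
    a=np.linspace(0,6.283,24); return np.array([[x+r*np.cos(t),r*np.sin(t),z] for t in a for z in(z0,z1)])
E
python3 - <<'E'
from fit import *
V={}
for n in('top','side'):
    c=cam(n); V[n]=(c,{t:outline_of(n,t) for t in('stage','rack','lock_pin')})
for t,parts,p0,hy in(('rack',RACK,None,1.7),('stage',STAGE,None,1.6)):
    views=[(V[n][0],V[n][1][t][0]['mask'].astype(float)) for n in V]
    c,m=views[0]; ys,xs=np.nonzero(m); g=onz(c,[xs.mean(),ys.mean()],.04)[0]
    print(t,'guess',g.round(3))
    print(t,*fit(views,parts,np.array([g[0],g[1],hy])))
    print(' each',[fit([v],parts,np.array([g[0],g[1],hy]))[0].round(3) for v in views])
for n in V:
    for o in V[n][1]['lock_pin']:
        ys,xs=np.nonzero(o['mask']); print(n,round(o['p'],2),o['rect'],onz(V[n][0],[xs.mean(),ys.mean()],.085 if n=='top' else .08)[0].round(4))
c=V['side'][0]; save(c,'crop.png',(220,150,140,130),5)
E
```

```text
rack guess [0.506 0.268 0.04 ]
rack [0.51226929 0.26865057 3.31626188] 0.5228663148636183
 each [array([0.51 , 0.268, 3.323]), array([0.513, 0.268, 3.302])]
stage guess [ 0.535 -0.039  0.04 ]
stage [ 0.54283847 -0.04482328  3.18005954] 0.28672491239651554
 each [array([ 0.541, -0.044,  3.197]), array([ 0.544, -0.052,  0.019])]
top 0.55 [208.5, 194.7, 9.6, 14.6] [0.4739 0.2611 0.085 ]
side 0.86 [266.2, 155.5, 13.2, 36.3] [0.4616 0.1485 0.08  ]
side 0.8 [275.4, 208.8, 9.8, 23.2] [0.4794 0.2637 0.08  ]
side 0.76 [331.8, 168.6, 17.3, 36.3] [0.3376 0.2206 0.08  ]
```

View pics/crop.png

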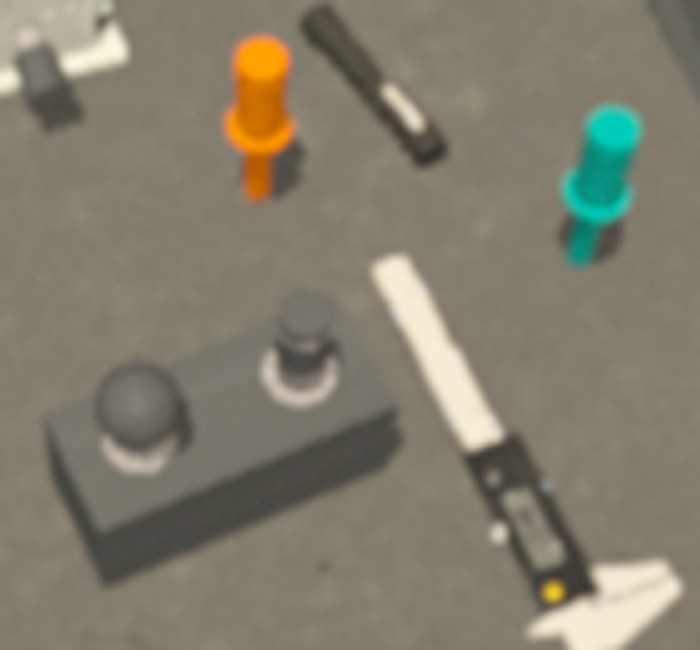

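The crop shows the straight-knobbed pin with its bright collar at the rack's near-robot end (crop (300,340)). The ball pin is at the other end (crop (140,410)), and orange and turquoise stand loose. The measurements agree: the rack fit puts the pin at about (0.478, 0.263), against about (0.477, 0.262) from the masks. I'm moving above it.

>>> move_arm:
  series:
    - [3,-3.6,0,0,0,3.6]
    - [3,-3.6,0,0,0,3.6]
    - [3,-3.6,0,0,0,3.6]
    - [3,-3.6,0,0,0,3.6]
    - [3,-3.6,0,0,0,3.6]
    - [3,-3.6,0,0,0,3.6]
    - [3,-3.6,0,0,0,3.6]
    - [3,-3.6,0,0,0,3.6]
  grip: 1

```text
clock: 1.8
position: [0.4494, 0.2997, 0.246]
ee_rot: [-0.26, 3.13, 0.001]
force: [0.5, 0.7, 0.5]
width: 0.998
```

>>> move_arm:
  series:
    - [2,-2,0,0,0,0]
    - [1,-1.8,-1,0,0,0]
    - [0,0,0,0,0,0]

```text
clock: 2.1
position: [0.4798, 0.2595, 0.2349]
ee_rot: [0.247, -3.131, 0.003]
force: [-0.3, 0.3, -0.3]
width: 1.0
```

Run:
```python
from h import *
s=monitor.observe();print(s['position'],s['ee_rot'],s['force'],s['clock'])
c=cam('wrist'); save(c,'w1.png',s=1.5)
for t in('lock_pin','rack','ball_pin'):
    for o in outline_of('wrist',t)[:3]:
        ys,xs=np.nonzero(o['mask']); print(t,round(o['p'],2),o['rect'],xs.mean(),ys.mean())
print(proj(c,[[.478,.263,.107],[.478,.263,.061]]))
```

```text
[0.47978033 0.25954947 0.23486412] [ 0.2468682  -3.13121729  0.0033632 ] [-0.3262005   0.34835716 -0.33802876] 2.1
lock_pin 0.73 [122.3, 121.7, 46.3, 29.9] 143.16778523489933 136.712368168744
lock_pin 0.57 [247.4, 158.1, 25.5, 35.0] 258.93165969316595 176.00139470013946
lock_pin 0.56 [213.4, 0.7, 33.9, 31.2] 230.04032258064515 15.192396313364055
rack 0.7 [233.8, 136.3, 50.9, 114.4] 259.0923476005188 187.00544747081713
ball_pin 0.74 [244.5, 220.2, 31.7, 35.5] 259.83774453394705 237.18642117376294
ball_pin 0.42 [247.1, 157.8, 25.6, 38.0] 259.3448275862069 175.64798850574712
[[258.62411402 183.21242431]
 [258.22602392 172.04919405]]
```

View pics/w1.png

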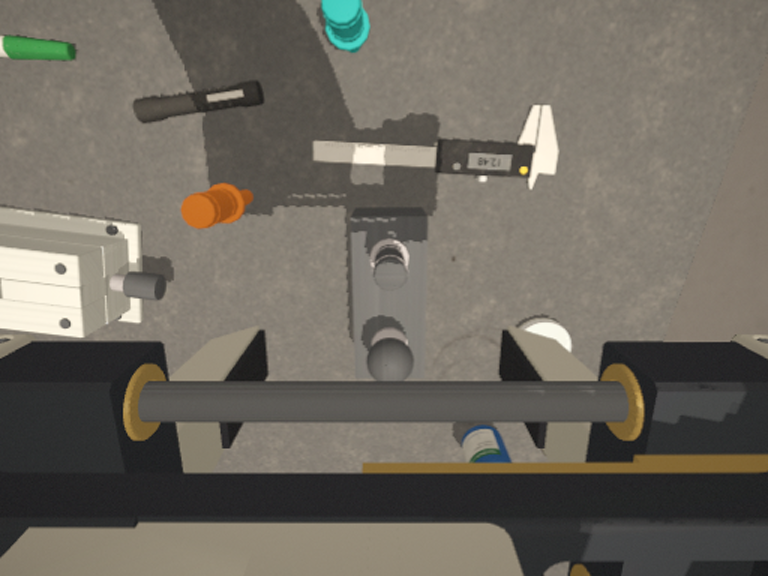

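The wrist view agrees with the measurement. The knob top is at (260,181) in camera pixels, predicted (258.6,183), and the jaws straddle across the rack with the ball pin well clear. I'm descending and gripping.

>>> move_arm:
  series:
    - [-0.3,0.4,-4,0,0,0]
    - [0,0,-4,0,0,0]
    - [0,0,-4,0,0,0]
    - [0,0,-2.8,0,0,0]
    - [0,0,0,0,0,0]

```text
clock: 2.8
position: [0.4725, 0.2674, 0.0847]
ee_rot: [0.259, -3.125, 0.004]
force: [0.1, 0.6, 0.2]
width: 0.998
```

>>> move_arm:
  series:
    - [0,0,0,0,0,0]
    - [0,0,0,0,0,0]
    - [0,0,0,0,0,0]
    - [0,0,0,0,0,0]
    - [0,0,0,0,0,0]
    - [0,0,0,0,0,0]
  grip: 0
  force: 40

```text
clock: 3.4
position: [0.4755, 0.2673, 0.0881]
ee_rot: [-0.255, 3.131, 0.001]
force: [0.1, -0.1, 0.7]
width: 0.529
```

>>> move_arm:
  series:
    - [0,0,0,0,0,0]
    - [0,0,0,0,0,0]
    - [0,0,0,0,0,0]
    - [0,0,0,0,0,0]
    - [0,0,0,0,0,0]
    - [0,0,0,0,0,0]

```text
clock: 4.0
position: [0.4755, 0.2662, 0.0877]
ee_rot: [0.254, -3.131, 0.002]
force: [1.8, -5.3, 4.3]
width: 0.232
```

>>> move_arm:
  series:
    - [0,0,0,0,0,0]
    - [0,0,1,0,0,0]
    - [0,0,2,0,0,0]
    - [0,0,3,0,0,0]
    - [0,0,3,0,0,0]
    - [0,0,3,0,0,0]
    - [0,0,0,0,0,0]
    - [0,0,0,0,0,0]

```text
clock: 4.8
position: [0.4752, 0.2681, 0.2084]
ee_rot: [-0.257, 3.13, 0.002]
force: [-0.1, -0.1, -2.3]
width: 0.231
```

Run:
```python
from h import *
s=monitor.observe();print(s['position'],s['ee_rot'],s['force'],s['ft_torque'],s['width'],s['clock'])
c=cam('side'); 
for t in('lock_pin',):
    for o in outline_of('side',t)[:4]:
        ys,xs=np.nonzero(o['mask']); print(t,round(o['p'],2),o['rect'],xs.mean(),ys.mean())
p=s['position'];print(proj(c,[p,p-[0,0,.083],p-[0,0,.031]]))
q=proj(c,[p])[0].astype(int); save(c,'s2.png',(q[0]-60,q[1]-50,120,110),5)
```

```text
[0.47520753 0.26807932 0.20837218] [-2.56609568e-01  3.12995735e+00  2.36737526e-03] [-0.10813114 -0.07784887 -2.31345825] [0.04153342 0.02591333 0.01788764] 0.23122402405981696 4.8
lock_pin 0.72 [335.4, 168.2, 12.7, 35.6] 341.4776119402985 183.3233830845771
lock_pin 0.55 [267.3, 165.0, 6.5, 26.4] 269.2168674698795 178.289156626506
lock_pin 0.48 [276.1, 191.1, 11.8, 20.8] 281.0833333333333 199.8030303030303
[[286.04646969 183.80154115]
 [283.75051898 209.08203817]
 [285.14029701 193.78929395]]
```

View pics/s2.png

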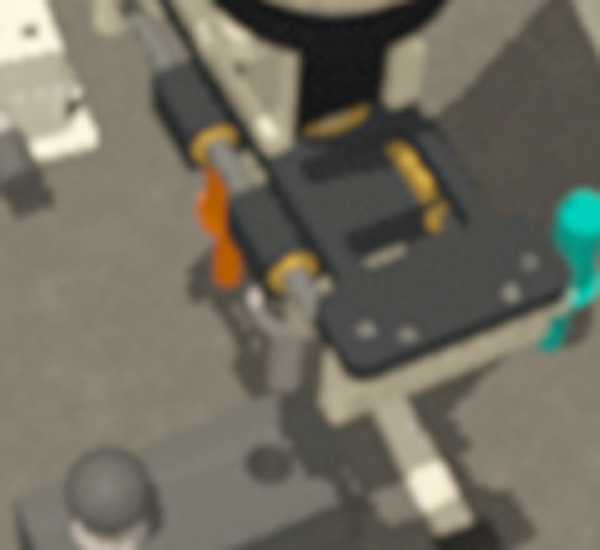

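The pin is out of the rack and hanging straight, with its tip at about pixel (283,210) against a predicted (284,209). The ball pin is undisturbed. I'm moving towards the stage with the tip offset so the wrist camera can see the slot.

>>> move_arm:
  series:
    - [1.4,-4,0.4,0,0,-1.5]
    - [1.4,-4,0.4,0,0,-1.5]
    - [1.4,-4,0.4,0,0,-1.5]
    - [1.4,-4,0.4,0,0,-1.5]
    - [1.4,-4,0.4,0,0,-1]
    - [0,0,0,0,0,0]
    - [0,0,0,0,0,0]
    - [0,0,0,0,0,0]

```text
clock: 5.7
position: [0.5445, 0.0684, 0.2267]
ee_rot: [0.066, -3.139, -0.001]
force: [0.3, -0.4, -2.2]
width: 0.229
```

Run:
```python
from fit import *
s=monitor.observe();print(s['position'],s['ee_rot'],s['force'],s['clock'])
c=cam('wrist'); save(c,'w2.png',s=1.5); np.save('w2.npy',c,allow_pickle=True)
o=outline_of('wrist','stage')
for k in o[:2]: print(k['p'],k['rect'])
cy,sy=np.cos(.04),np.sin(.04)
print(proj(c,[[.543,-.046,.072]]))
o=outline_of('wrist','lock_pin')
for k in o[:3]: print('pin',k['p'],k['rect'])
p=s['position'];print('pin axis pred',proj(c,[p-[0,0,.083],p-[0,0,.031]]))
```

```text
[0.54451906 0.06843849 0.22665045] [ 6.60112654e-02 -3.13878190e+00 -5.68353550e-04] [ 0.27537728 -0.39719939 -2.21607955] 5.7
0.94 [45.3, 118.6, 223.6, 82.7]
[[143.45038233 171.94244886]]
pin 0.8 [235.8, 195.8, 39.5, 97.2]
pin 0.6 [311.8, 75.7, 43.3, 36.0]
pin axis pred [[254.27015355 199.85049895]
 [254.07255751 226.26492529]]
```

View pics/w2.png

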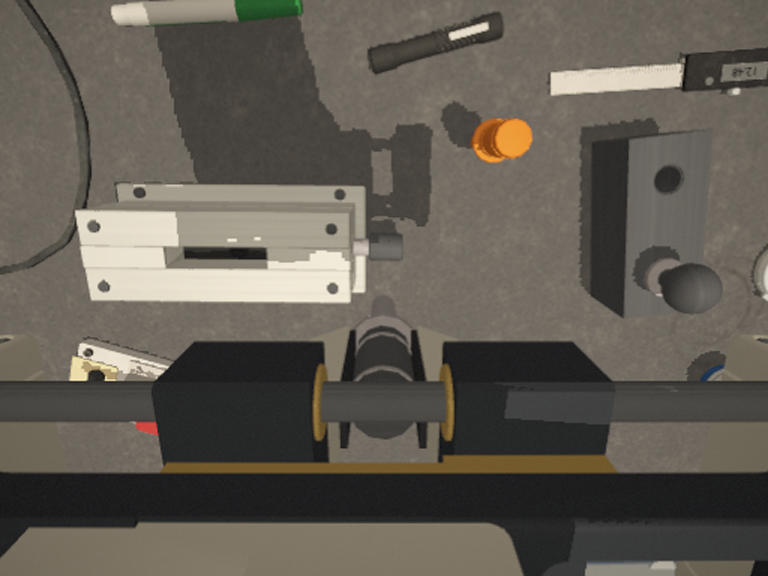

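Run:
```python
from fit import *
c=np.load('w2.npy',allow_pickle=True).item()
m=outline_of('wrist','stage')[0]['mask'].astype(float)
from fit import STAGE
p,f=fit([(c,m)],STAGE,np.array([.543,-.046,.03])); print(p,f)
p2,f2=fit([(c,m)],STAGE[:2],np.array([.543,-.046,.03])); print('nodrum',p2,f2)
i=cv2.resize(c['img'][...,::-1],None,fx=4,fy=4,interpolation=cv2.INTER_CUBIC)
def draw(P,col):
    cs,sn=np.cos(p[2]),np.sin(p[2]); P=np.array(P)@np.array([[cs,-sn,0],[sn,cs,0],[0,0,1]]).T+[p[0],p[1],0]
    cv2.polylines(i,[((proj(c,P)+.5)*4).astype(int)],True,col,1)
r=lambda a,b,z:[[-a,-b,z],[a,-b,z],[a,b,z],[-a,b,z]]
draw(r(.032,.092,.072),(0,0,255)); draw(r(.0075,.0355,.072),(0,255,0)); draw(r(.045,.1,.008),(255,0,0))
cv2.imwrite('pics/ov.png',i[450:830,180:980])
```

```text
[ 0.54204261 -0.04580728  0.0433713 ] 0.0821420405964105
nodrum [ 0.54176844 -0.04558298  0.03984217] 0.09709607528961817
```

View pics/ov.png

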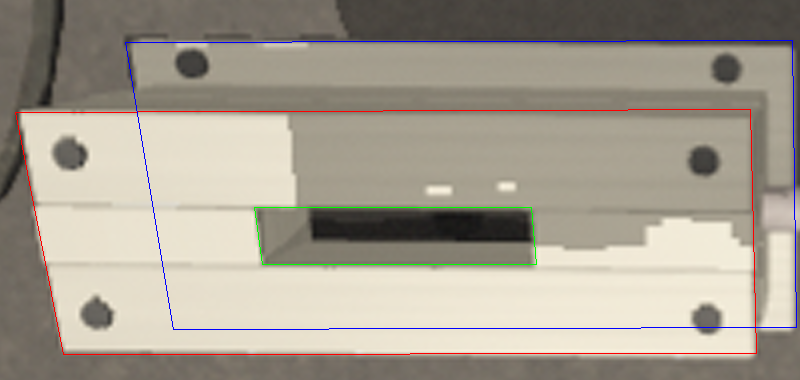

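The overlay fits exactly: the slot outline lies on the slot's rim, so the stage is at (0.542, -0.0458) with yaw 0.043. Next, the tip offset in the same image, and whether the hole shows at all in the dark strip.

Run:
```python
from fit import *
c=np.load('w2.npy',allow_pickle=True).item()
z=.2267-.083
print('tip',onz(c,[[255.3,198.7]],z+.0), 'pred for tcp .545,.067')
p=[.542,-.0458,.0434]; u=np.array([-np.sin(p[2]),np.cos(p[2])])
g=cv2.cvtColor(c['img'],cv2.COLOR_RGB2GRAY).astype(float)
for dx in(-.003,0,.003):
    S=np.arange(-.034,.035,.002); P=[[p[0]+dx-u[0]*0+u[0]*s,p[1]+u[1]*s,.040] for s in S]
    q=proj(c,P).astype(np.float32); print(dx,[int(v) for v in cv2.remap(g.astype(np.float32),q[:,:1],q[:,1:],1).ravel()])
```

```text
tip [[0.5435014  0.06922107 0.1437    ]] pred for tcp .545,.067
-0.003 [156, 156, 156, 156, 157, 157, 157, 157, 158, 158, 158, 159, 159, 159, 159, 160, 160, 160, 161, 161, 161, 160, 161, 161, 161, 161, 162, 162, 162, 162, 162, 161, 162, 162, 162]
0 [67, 70, 70, 71, 72, 73, 73, 75, 74, 75, 77, 77, 77, 78, 81, 89, 85, 79, 79, 79, 82, 85, 86, 87, 91, 93, 94, 97, 95, 101, 122, 150, 153, 154, 154]
0.003 [35, 35, 37, 47, 48, 47, 46, 44, 46, 44, 34, 36, 35, 34, 36, 35, 32, 23, 24, 26, 24, 23, 26, 29, 37, 35, 35, 35, 39, 48, 85, 154, 161, 161, 161]
```

>>> move_arm:
  series:
    - [0,-3.5,-1,0,0,0]
    - [0,-3.5,-1,0,0,0]
    - [0,-3.5,-1,0,0,0]
    - [-0.1,-3.4,-1,0,0,0]
    - [0,0,0,0,0,0]
    - [0,0,0,0,0,0]
    - [0,0,0,0,0,0]

```text
clock: 6.6
position: [0.5446, -0.0702, 0.1879]
ee_rot: [-0.067, 3.141, 0.001]
force: [0.2, 0.6, -1.4]
width: 0.234
```

Run:
```python
from fit import *
P=[]
for i in range(4):
    s=monitor.observe(); P.append(s['position']); c=cam('wrist')
print(np.array(P).round(4),np.mean(P,0),s['force'],s['ee_rot'])
t=onz(c,proj(c,[[0,0,0]]),.1)
i=cv2.resize(c['img'][...,::-1],None,fx=3,fy=3,interpolation=cv2.INTER_CUBIC)
p=[.542,-.0458,.0434]; cs,sn=np.cos(p[2]),np.sin(p[2])
Q=np.array([[-.0075,-.0355,.072],[.0075,-.0355,.072],[.0075,.0355,.072],[-.0075,.0355,.072]])@np.array([[cs,-sn,0],[sn,cs,0],[0,0,1]]).T+[p[0],p[1],0]
cv2.polylines(i,[((proj(c,Q)+.5)*3).astype(int)],True,(0,255,0),1)
m=np.mean(P,0); q=((proj(c,[m-[0,0,.083]])[0]+.5)*3).astype(int); cv2.circle(i,tuple(int(a) for a in q),3,(0,0,255),1)
cv2.imwrite('pics/w3.png',i[360:860,500:1200]); np.save('w3.npy',c,allow_pickle=True)
```

```text
[[ 0.5446 -0.0702  0.1879]
 [ 0.5447 -0.0701  0.188 ]
 [ 0.5447 -0.0701  0.188 ]
 [ 0.5446 -0.0703  0.188 ]] [ 0.54464979 -0.07018994  0.18795133] [-0.32374561  0.48439847 -1.51979185] [-6.72181454e-02  3.14038287e+00  7.31407337e-04]
```

View pics/w3.png

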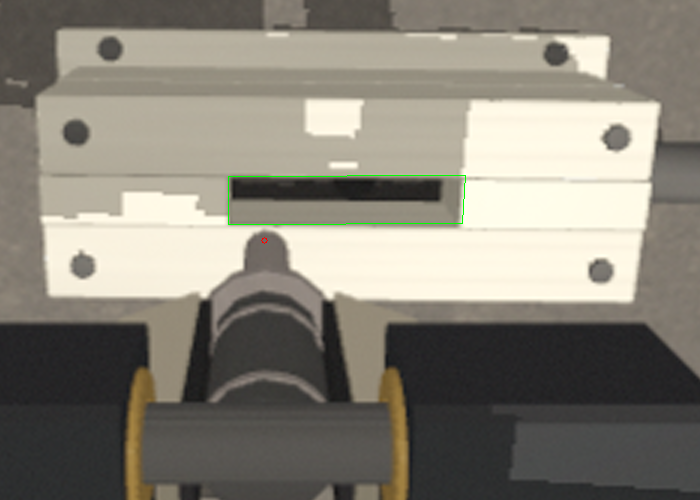

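Run:
```python
from fit import *
p=np.array([.542,-.0458]); a=.0434; u=np.array([-np.sin(a),np.cos(a)]); v=np.array([np.cos(a),np.sin(a)])
c=np.load('w3.npy',allow_pickle=True).item(); g=cv2.cvtColor(c['img'],cv2.COLOR_RGB2GRAY).astype(np.float32)
for k in np.arange(-.001,.0075,.001):
    S=np.arange(-.034,.035,.002); P=[[*(p+u*s+v*k),.040] for s in S]; q=proj(c,P).astype(np.float32)
    print(round(k,3),[int(x) for x in cv2.remap(g,q[:,:1],q[:,1:],1).ravel()])
```

```text
-0.001 [172, 172, 172, 173, 173, 173, 173, 173, 174, 174, 174, 173, 173, 174, 174, 174, 184, 185, 185, 185, 183, 175, 175, 175, 176, 175, 176, 176, 176, 176, 176, 176, 177, 177, 177]
0.0 [156, 156, 156, 157, 158, 159, 170, 171, 171, 173, 173, 172, 168, 168, 169, 169, 170, 170, 171, 171, 172, 171, 172, 172, 173, 173, 174, 174, 174, 174, 175, 175, 176, 176, 176]
0.001 [112, 112, 112, 114, 116, 117, 135, 136, 137, 138, 140, 141, 135, 135, 135, 135, 134, 131, 132, 136, 136, 137, 138, 139, 144, 147, 149, 150, 150, 150, 151, 153, 152, 152, 156]
0.002 [67, 72, 73, 70, 73, 73, 81, 80, 83, 83, 78, 77, 74, 76, 81, 82, 75, 64, 66, 67, 67, 67, 67, 72, 84, 88, 89, 95, 95, 94, 95, 101, 94, 94, 99]
0.003 [43, 55, 56, 52, 55, 55, 54, 56, 60, 59, 43, 42, 41, 46, 54, 55, 45, 30, 31, 31, 31, 30, 29, 34, 51, 44, 47, 59, 59, 57, 58, 59, 47, 48, 53]
0.004 [39, 42, 42, 39, 43, 42, 40, 47, 55, 54, 40, 38, 37, 39, 41, 42, 38, 29, 30, 30, 31, 29, 29, 33, 47, 39, 38, 42, 43, 41, 44, 40, 38, 40, 43]
0.005 [39, 37, 36, 36, 39, 39, 38, 39, 41, 41, 39, 37, 38, 37, 39, 39, 38, 31, 28, 30, 31, 31, 30, 33, 39, 39, 38, 38, 36, 39, 39, 38, 36, 36, 43]
0.006 [38, 37, 38, 38, 37, 38, 39, 37, 37, 37, 38, 38, 38, 38, 38, 39, 37, 34, 30, 30, 31, 31, 30, 35, 37, 37, 38, 37, 38, 37, 37, 37, 36, 38, 41]
0.007 [38, 39, 39, 39, 38, 39, 38, 39, 36, 37, 38, 39, 37, 39, 38, 37, 38, 35, 32, 30, 31, 33, 33, 35, 40, 38, 38, 37, 38, 39, 37, 34, 38, 38, 39]
```

A faint dark patch shows at s ≈ 0 to +12 mm along the slot, which hints at a hole near +6. I'll enter at s ≈ -12, touch the carriage, and feel towards +y.

>>> move_arm:
  series:
    - [-0.2,0.6,-0.5,0,0,0]
    - [0,0.6,-0.5,0,0,0]
    - [0,0,-0.5,0,0,0]
    - [0,0,-1,0,0,0]
    - [0,0,-1,0,0,0]
    - [0,0,-0.5,0,0,0]
    - [0,0,0,0,0,0]

```text
clock: 7.5
position: [0.5417, -0.0599, 0.1466]
ee_rot: [0.063, -3.139, 0.0]
force: [0.0, -1.0, -0.7]
width: 0.232
```

>>> move_arm:
  series:
    - [0,0,-0.5,0,0,0]
    - [0,0,-0.5,0,0,0]
    - [0,0,-0.5,0,0,0]
    - [0,0,0,0,0,0]

```text
clock: 7.9
position: [0.5419, -0.0597, 0.132]
ee_rot: [0.064, -3.14, -0.0]
force: [-0.1, 0.2, -1.4]
width: 0.229
```

>>> move_arm:
  series:
    - [0,0,-0.3,0,0,0]
    - [0,0,-0.3,0,0,0]
    - [0,0,-0.2,0,0,0]
    - [0,0,0,0,0,0]

```text
clock: 8.3
position: [0.5428, -0.0598, 0.1255]
ee_rot: [-0.064, 3.14, 0.0]
force: [-2.5, 0.8, 7.1]
width: 0.232
```

>>> move_arm:
  series:
    - [0,0,-0.1,0,0,0]
    - [0,0,-0.1,0,0,0]
    - [0,0,0,0,0,0]

```text
clock: 8.6
position: [0.5435, -0.0599, 0.1251]
ee_rot: [-0.063, 3.138, 0.001]
force: [-6.9, 1.3, 24.7]
width: 0.234
```

Contact with the carriage at TCP z ≈ 0.125, as expected. I'll ease off a little and slide towards +y.

>>> move_arm:
  series:
    - [0,0,0.1,0,0,0]
    - [0,0.2,0,0,0,0]
    - [0,0.2,0,0,0,0]
    - [0,0.2,0,0,0,0]
    - [0,0,0,0,0,0]

```text
clock: 9.1
position: [0.5433, -0.0573, 0.1253]
ee_rot: [-0.06, 3.138, -0.006]
force: [-3.7, -9.4, 13.1]
width: 0.233
```

>>> move_arm:
  series:
    - [0,0.2,0,0,0,0]
    - [0,0.2,0,0,0,0]
    - [0,0,0,0,0,0]

```text
clock: 9.4
position: [0.5433, -0.054, 0.1254]
ee_rot: [-0.059, 3.138, -0.007]
force: [-2.3, -11.3, 12.6]
width: 0.237
```

>>> move_arm:
  series:
    - [0,0,0.05,0,0,0]
    - [0,0.2,0,0,0,0]
    - [0,0.2,0,0,0,0]
    - [0,0,0,0,0,0]

```text
clock: 9.8
position: [0.543, -0.049, 0.1254]
ee_rot: [-0.06, 3.139, -0.005]
force: [-2.0, -9.5, 9.3]
width: 0.229
```

>>> move_arm:
  series:
    - [0,0.2,0,0,0,0]
    - [0,0.2,0,0,0,0]
    - [0,0,0,0,0,0]

```text
clock: 10.1
position: [0.5425, -0.0429, 0.1247]
ee_rot: [-0.062, 3.14, -0.002]
force: [0.2, -0.8, -2.0]
width: 0.232
```

The vertical force vanished at s ≈ +3, so the tip is over the hole, matching the visual hint of +6. I'll centre it and go down with care.

>>> move_arm:
  series:
    - [0,0.2,-0.1,0,0,0]
    - [0,0.1,-0.1,0,0,0]
    - [0,0,-0.1,0,0,0]
    - [0,0,-0.1,0,0,0]
    - [0,0,0,0,0,0]

```text
clock: 10.6
position: [0.542, -0.0391, 0.1199]
ee_rot: [0.063, -3.14, 0.001]
force: [-0.2, -2.8, -1.2]
width: 0.235
```

>>> move_arm:
  series:
    - [0,0,-0.2,0,0,0]
    - [0,0,-0.2,0,0,0]
    - [0,0,-0.1,0,0,0]
    - [0,0,0,0,0,0]

```text
clock: 11.0
position: [0.542, -0.0391, 0.1149]
ee_rot: [0.063, -3.14, 0.001]
force: [-0.9, -3.5, -1.7]
width: 0.234
```

>>> move_arm:
  series:
    - [0,0,-0.2,0,0,0]
    - [0,0,-0.2,0,0,0]
    - [0,0,-0.1,0,0,0]
    - [0,0,0,0,0,0]

```text
clock: 11.4
position: [0.542, -0.0391, 0.1101]
ee_rot: [0.063, -3.14, 0.001]
force: [-1.0, -4.4, -0.3]
width: 0.231
```

>>> move_arm:
  series:
    - [0,-0.1,0,0,0,0]
    - [0,0,-0.2,0,0,0]
    - [0,0,-0.2,0,0,0]
    - [0,0,-0.1,0,0,0]
    - [0,0,0,0,0,0]

```text
clock: 11.9
position: [0.5422, -0.0396, 0.1049]
ee_rot: [0.064, -3.141, -0.0]
force: [-1.4, -3.3, -2.7]
width: 0.232
```

>>> move_arm:
  series:
    - [0,0,-0.1,0,0,0]
    - [0,0,-0.1,0,0,0]
    - [0,0,0,0,0,0]

```text
clock: 12.2
position: [0.5423, -0.0396, 0.1037]
ee_rot: [-0.064, 3.141, 0.0]
force: [-5.4, -2.0, 6.1]
width: 0.232
```

Collar contact: z fell about 21 mm from the carriage-touch height, against 20 expected. One more light press, then release.

>>> move_arm:
  series:
    - [0,0,-0.1,0,0,0]
    - [0,0,0,0,0,0]

```text
clock: 12.4
position: [0.5424, -0.0397, 0.1036]
ee_rot: [-0.064, 3.14, 0.001]
force: [-8.2, -1.9, 18.4]
width: 0.234
```

>>> move_arm:
  series:
    - [0,0,0,0,0,0]
    - [0,0,0,0,0,0]
    - [0,0,0,0,0,0]
    - [0,0,0,0,0,0]
    - [0,0,0,0,0,0]
    - [0,0,0,0,0,0]
    - [0,0,0,0,0,0]
    - [0,0,0,0,0,0]
  grip: 0.7

```text
clock: 13.2
position: [0.5423, -0.0397, 0.1022]
ee_rot: [0.064, -3.141, -0.0]
force: [-0.4, -0.1, 0.3]
width: 0.703
```

Released, with the force back to zero. I'm lifting clear and checking.

>>> move_arm:
  series:
    - [0,0,2,0,0,0]
    - [0,0,3,0,0,0]
    - [0,0,4,0,0,0]
    - [0,3,3,0,0,0]
    - [0,4,0,0,0,0]
    - [0,4,0,0,0,0]
    - [0,0,0,0,0,0]
    - [0,0,0,0,0,0]

```text
clock: 14.0
position: [0.5421, 0.0712, 0.2221]
ee_rot: [0.068, -3.141, -0.0]
force: [1.0, -0.0, -0.7]
width: 0.704
```

Run:
```python
from fit import *
s=monitor.observe();print(s['position'],s['force'],s['clock'])
c=cam('wrist')
x,y=.5418,-.0396
for z in(.072,.077,.123): print(z,proj(c,[[x,y,z]]).round(1))
i=cv2.resize(c['img'][...,::-1],None,fx=3,fy=3,interpolation=cv2.INTER_CUBIC)
P=cyl(.0145,.077,.077)+[x,y,0]; Q=cyl(.011,.123,.123)+[x,y,0]
for A,col in((P,(0,255,0)),(Q,(0,0,255))): cv2.polylines(i,[((proj(c,A[::2])+.5)*3).astype(int)],True,col,1)
q=(proj(c,[[x,y,.09]])[0]*3).astype(int); a=max(q[0]-300,0);b=max(q[1]-250,0)
cv2.imwrite('pics/end.png',i[b:b+500,a:a+650])
```

```text
[0.54214552 0.07121387 0.22214469] [ 1.01800409 -0.04157977 -0.71130733] 14.0
0.072 [[145.5 173.8]]
0.077 [[143.7 175. ]]
0.123 [[123.9 188. ]]
```

View pics/end.png

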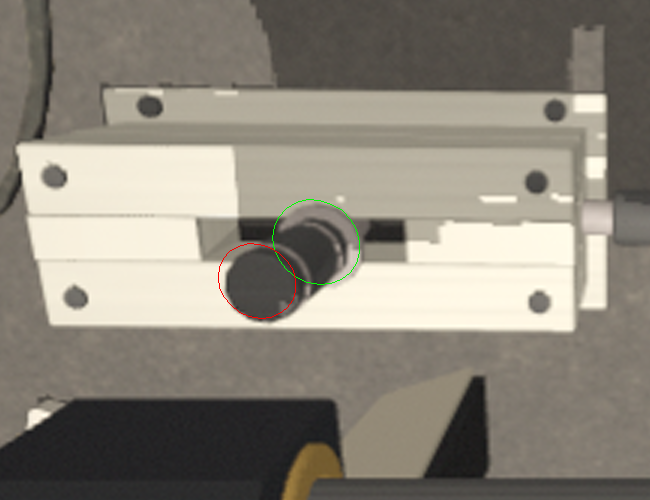

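The closing view shows the knob top at about (264,283) and the collar on the cover at about (320,245) in the crop. Both lie within 1–2 mm of the seated, upright prediction, so I'm handing in.

```bash
python3 -c "
from h import *
print(workorder.sign_off()); s=monitor.observe(); print(s['clock'],s['force'])"
```

```text
the job is handed in; nothing more can be done
None
the job is handed in; nothing more can be done
```

The straight-knobbed locking pin is seated in the stage and released, and the job was handed in at about 14 s with no verdict given.

I took the pin from the rack and put it through the slot. The tip touched the carriage about 14 mm off the middle, on the -y side. Sliding towards +y, the upward force fell from about 9 N to zero near +3 mm, where the tip found the hole. I then pushed the pin down until the collar met the cover, about 6 mm from the slot's middle.

**Checks:**
- **Depth:** the pin went about 21.5 mm below the carriage-touch height, against 20 mm expected. The last press peaked at 18 N.
- **Release:** the tool force returned to about zero after letting go and retreating.
- **Final picture:** the pin stands upright with its collar on the cover. The knob top and collar lie 1–2 mm from prediction, which is within the camera calibration, so the tilt is about 0.02 rad or less.

**Not confirmed:** I did not re-measure the ball-headed pin or the glue bottle at the end. The ball-headed pin looked undisturbed in the picture taken after the lift, and the arm did not go near either of them after that.

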